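# Gauge the guide plates of two press moulds

## Robot

A 7-joint arm with a two-finger parallel gripper is mounted at the origin on the work surface. World frame = base frame: x ahead of the robot, y to its left, z up, the work surface at z = 0. Lengths are in m, angles in rad, forces in N, time in s.
With the tool pointing down it reaches from about 0.425 to 0.875 m from the base axis. Payload 9.9 kg.
Tool frame: the origin (TCP) lies midway between the tips of the shut fingers; the grasp point (between the pads) lies 19 mm behind it; z points along the fingers, y is the line along which they close (so a half turn about z gives the same grasp; the last joint's range is limited). The gripper opens to 85 mm and grips with 20 to 120 N. Pads are 22 mm wide; open, the fingers measure 114 mm over their backs; the gripper's body (76 mm by 85 mm) begins 54 mm behind the grasp point. The pads swing forward as they close: fully open they stand 13 mm farther back than shut.
Start: joints at [-1.317, 0.576, 0.025, 1.437, -0.015, 1.129, -0.057], TCP at [0.224, 0.637, 0.231] pointing down, gripper open.
Joint ranges: [-2.76, 2.76], [-0.34, 2.15], [-1.52, 1.57], [0.19, 2.46], [-1.09, 4.23], [0.17, 1.99], [-2.82, 2.82]. Speed limits (rad/s): [2.22, 2.22, 3.01, 3.01, 3.14, 3.14, 3.14].

## Interface

Orientations are given as a rotation vector (axis times angle).
In Python, from cell import manip gives the robot as it stands.
- The arm moves only by the tool carry_out, never from a script. Its argument "increments" is text: rows parted by semicolons, each of 7 numbers parted by spaces: the shift along the tool's x, y, z in mm, then the turn, a rotation vector about the tool's x, y, z in rad, then the finger opening in mm, from 0 to 85.4. In form: tx ty tz wx wy wz jaw; .... A call has 1 to 10 rows; each row is the pose to reach, as a shift and turn from the pose commanded when the call began, along the tool's axes at that moment; what a row does not reach only later rows make up. A row lasts 1/12 s, in which the tool goes at most 41.7 mm and 7.16 degrees, less where a joint would pass 70% of its speed; a pose out of reach is approached as far as the arm can. A call with a gripper value outside its range is refused whole. The fingers move at their own pace and stop on an object; "grip_force" is the grip in N (left out, the last holds). Time passes only in rows, so rows that repeat a pose let the fingers close. It gives the time, the measured TCP pose, the force, the opening and the grip force at its end, in the units of the state.
- manip.state(): the state, without advancing time (a new reading comes with each control period).
- manip.grab_frame(name): name is "scene" or "top" or "wrist"; returns (picture, depth): 420x560x3 uint8, red, green, blue; 420x560 float32, m along the optical axis (not along the pixel's ray), 0 where there is no reading.
- manip.camera_model(name): a dict with "fx", "fy", "cx", "cy" (pixels), "k1" (the pictures are not rectified: a ray, as slopes to the right and down, at radius r is drawn at 1 + k1 r^2 times it, then the intrinsics apply), "rvec" (rotation vector, rad) and "tvec" (3), from world to camera coordinates, as OpenCV has them. Camera axes: x right, y down, z forward; pixel columns grow to the right and rows downward; lengths in m; the calibration is good to about 2 mm. A picture is of the moment at which its call begins: read the wrist's pose just before it. camera_model takes no time and is no camera call; for the wrist camera it gives the pose at the moment of the call.
- manip.close_job(): hands the job in; it is judged then, once.
The state is a dict: "time": time; "q": joint angles; "joint_velocities": joint speeds; "joint_efforts": joint torques, N m; "eef_pos": TCP position; "tool_rot": TCP orientation; "force": force on the tool from outside, world axes, zero at the start; "torque": the same for the moment, N m; "opening": finger opening in m; "grasp_force": force on a finger pad.
Only numpy, scipy, OpenCV 4.12 (cv2) and the standard library are available. Lean on these libraries where they do the work, as an engineer would, in place of code of your own. Each camera call takes 0.05 s, during which the arm holds its last target. There are 200 camera calls.

## Task

One of the two guide plates on the tipped press moulds has its brass bush choked with scale low down inside, and both are too sooty to tell by eye: try the plug gauge in the bushes, feeling your way and never forcing it. Leave the gauge fully home in the clear bush, its collar down on the brass, so that no dirt falls into that mould, and leave that plate seated. Then draw the choked plate squarely off its two dowels without wrenching it and set it down, not dropped, flat in the red cleaning tray, bush up; leave the other things on the bench alone.

Things in the scene. Friction and masses are not known exactly. Their poses are not given: they have to be found in the camera images.
- plate_a: one of two look-alike guide plates; either may be the choked one. Steel plate 116 (x) x 60 x 10 mm, 0.7 kg, with a round brass bush, outside diameter 44 mm, 32 mm tall, on its middle: grip it across the bush. Origin: centre of the plate's underside; z: along the bore, out of the bush's mouth (at z = 42 mm), at first 30 degrees from vertical, leaning to the robot's left; x up the slope
- plate_b: the other guide plate, the same size and axes. Both bores are black with soot. The bush's bore is 27 mm in diameter (z = 42 to 10 mm); below it the clear plate's hole is 29 mm, the choked one's (a or b) only 19 mm, where a hard ring of scale stops the gauge's point at z = 5 to 10 mm. Dowel holes of 11.5 mm at x = +46 and -46 mm
- mould_near: the press mould nearer the robot: dark round iron block of 126 mm diameter, 66 mm tall, fixed on the blue tipped stand. Origin: centre of its underside; z: its axis, 30 degrees from vertical, leaning to the robot's left; x up the slope. A guide plate lies on its top (z = 66 mm), over two 10 mm dowels at x = +46 and -46 mm that stand up to z = 88 mm. Cavity below the bore: 36 mm wide, 46 mm deep
- mould_far: the farther press mould, the same in size and axes, on the same stand, 160 mm from the near one; it carries the other guide plate
- gauge: plug gauge 145 mm long, 0.3 kg, upright in its stand, point down. Origin: centre of the point; z towards the handle. Steel pin of 24 mm diameter up to z = 62 mm, tapering over its first 7 mm from 16 mm at the point; collar of 34 mm diameter at z = 62 to 68 mm; green round handle of 25 mm diameter at z = 68 to 145 mm. In a clear bore it goes in until the collar meets the bush (its point then at z = -20 mm of the plate)
- gauge_stand: wooden block 80 x 80 x 70 mm, fixed, with an upright hole of 30 mm diameter, 66 mm deep, in the middle of its top, where the gauge stands at first, its collar on the block's top, its point 8 mm above the origin. Origin: centre of its underside
- tray: red open cleaning tray 200 (x) x 160 (y) x 30 mm, walls 4 mm, fixed. Origin: centre of its underside; its inner floor is 4 mm above the origin
- wax_tin: bystander: yellow round tin of 71 mm diameter, 46 mm tall; origin: centre of its underside
- paddle: bystander: graphite paddle with a wooden handle, 172 (x) x 70 mm, 20 mm tall, lying flat; origin: underside, on its long axis, 75 mm from the handle's end
- jacks: bystander: glassblower's steel jacks, 200 (x) x 55 mm, 12 mm tall, lying flat by the moulds; origin: underside, in their middle
Mind the look-alikes: they are no part of the job. What is shaped like the plate_a but blue is not meant.

How it is judged:
By the outcome, as a careful person would: the job done as asked, in the order asked, and still so for the second after the job is handed in, with the robot touching nothing.
It also fails if it takes over 64 s, if anything falls off the work surface, if the arm or the gripper's body presses on something with over 40 N, if the wrist force passes 120 N, or if a joint passes its speed limit or range.

## Working session

There is one attempt and no reset: what is moved stays moved. The work goes in short steps, Python scripts to look and compute and a tool call to move; the robot and the scene stay as the last step left them, time stands still between calls to the robot, and variables do not carry over. Pictures are saved under pics/ and viewed, at most 11 in all, crops included, and the job is handed in when it is done.

Besides the shell and the picture viewer there is one more tool, called after ">>>" in YAML: its name, and indented under it one key for each argument. carry_out: Moves the arm, as the interface text tells. Its arguments: {"type":"object","properties":{"increments":{"type":"string"},"grip_force":{"type":"number"}},"required":["increments"]}

```bash
mkdir -p pics && ls
python3 - <<'E'
from cell import manip
import cv2,numpy as np
s=manip.state();print({k:np.round(v,3).tolist() for k,v in s.items()})
for n in("scene","top"):
    p,d=manip.grab_frame(n);np.savez(f"pics/{n}0.npz",p=p,d=d);cv2.imwrite(f"pics/{n}0.png",p[:,:,::-1]);c=manip.camera_model(n);print(n,c)
E
```

```text
pics
{'time': 0.0, 'q': [-1.317, 0.577, 0.025, 1.438, -0.015, 1.129, -0.057], 'joint_velocities': [-0.001, 0.002, 0.0, 0.001, 0.001, -0.001, -0.001], 'joint_efforts': [0.001, -76.576, 2.25, -28.598, 0.015, 0.013, -0.0], 'eef_pos': [0.224, 0.636, 0.23], 'tool_rot': [-0.528, -3.097, 0.003], 'force': [-0.463, -0.193, -0.121], 'torque': [-0.02, -0.063, 0.009], 'grasp_force': 0.0, 'opening': 0.085}
scene {'fx': 449.24817743263367, 'fy': 449.24817743263367, 'cx': 278.42235986443734, 'cy': 212.35340182179183, 'k1': -0.01734691774325088, 'rvec': array([ 1.84499911,  1.63068981, -0.68348981]), 'tvec': array([-0.05382928, -0.2939786 ,  1.51586414])}
top {'fx': 519.7274431221846, 'fy': 519.7274431221846, 'cx': 286.27783797782104, 'cy': 206.92712084750323, 'k1': -0.06833108414665721, 'rvec': array([ 2.1910693 , -2.21180041,  0.02093297]), 'tvec': array([0.02275131, 0.51610584, 1.52903718])}
```

View pics/scene0.png

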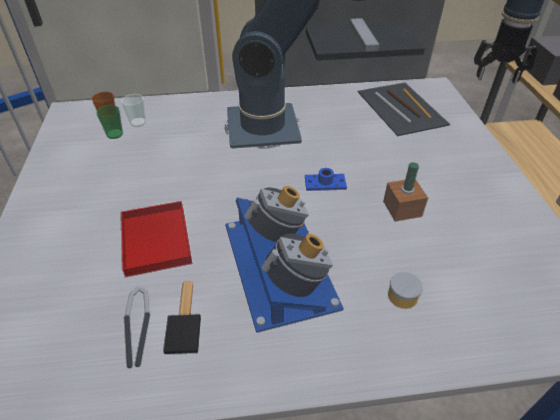

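View pics/top0.png

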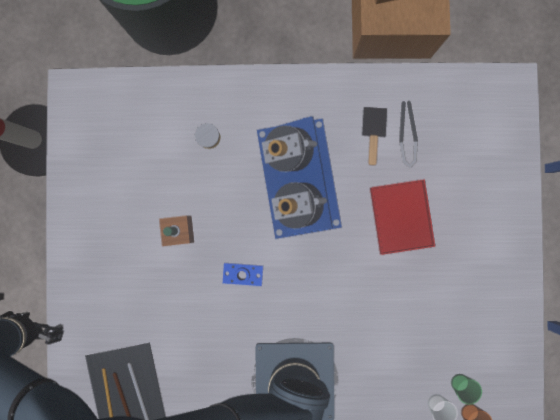

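Scene view: brass bushes at (289,195) near and (312,243) far. The green gauge is in the wooden block at (410,178), the red tray at (155,238), and the blue look-alike plate at (325,180). The top view shows the same things: bushes (286,207) and (276,148), gauge (170,231), tray (403,217), blue decoy (243,275).

```bash
cat > h.py <<'E'
import numpy as np,cv2
from scipy.spatial.transform import Rotation as R
from cell import manip
def cam(n):
    c=manip.camera_model(n);K=np.array([[c['fx'],0,c['cx']],[0,c['fy'],c['cy']],[0,0,1]])
    return K,np.array([c['k1'],0,0,0.]),R.from_rotvec(c['rvec']).as_matrix(),np.array(c['tvec'])
def rays(C,px):
    K,D,r,t=C;u=cv2.undistortPoints(np.float64(px).reshape(-1,1,2),K,D)[:,0]
    return -r.T@t,np.c_[u,np.ones(len(u))]@r      # origin, world dirs (unit optical depth)
def onplane(C,px,z):
    o,d=rays(C,px);return o+d*((z-o[2])/d[:,2:])
def cloud(C,d):
    v,u=np.mgrid[:d.shape[0],:d.shape[1]];o,w=rays(C,np.c_[u.ravel(),v.ravel()])
    P=o+w*d.reshape(-1,1);P[d.ravel()==0]=np.nan;return P.reshape(*d.shape,3)
def hsv(p):return cv2.cvtColor(p,cv2.COLOR_RGB2HSV)
def axes(yaw):   # tipped frame: columns x(up slope),y,z ; yaw about vertical
    c,s=np.cos(np.pi/6),.5
    return R.from_euler('z',yaw).as_matrix()@np.array([[0,-c,s],[1,0,0],[0,s,c]]).T if 0 else R.from_euler('z',yaw).as_matrix()@np.c_[[0,-c,s],[1,0,0],[0,s,c]]
E
sed -i 's/    return R.from_euler.* if 0 else /    return /' h.py
python3 - <<'E'
from h import *
for n in("scene","top"):
    z=np.load(f"pics/{n}0.npz");p,d=z['p'],z['d'];C=cam(n);P=cloud(C,d);H=hsv(p)
    def m(h0,h1,s,v,box):
        k=cv2.inRange(H,(h0,s,v),(h1,255,255));b=np.zeros_like(k);b[box[1]:box[3],box[0]:box[2]]=1;return (k>0)&(b>0)&np.isfinite(P[...,0])
    B={'scene':dict(near=(270,180,305,215),far=(295,228,330,262),green=(400,155,425,192),wood=(380,175,430,225),red=(110,195,200,280)),
       'top':dict(near=(268,190,300,222),far=(262,135,291,162),green=(155,220,185,245),wood=(155,210,200,250),red=(365,175,440,260))}[n]
    for k,(a,b,s,v) in dict(near=(10,28,110,90),far=(10,28,110,90),green=(60,95,60,20),wood=(2,20,80,40),red=(0,5,150,60)).items():
        M=m(a,b,s,v,B[k]);
        if k=='red':M|=m(172,180,150,60,B[k])
        Q=P[M];print(n,k,M.sum(),'lo',np.percentile(Q,2,axis=0).round(3),'med',np.median(Q,axis=0).round(3),'hi',np.percentile(Q,98,axis=0).round(3))
        if k in('near','far'):
            # points of mouth: top along axis
            for yaw in (np.radians(8),):
                A=axes(yaw);L=Q@A;t=np.percentile(L[:,2],97);T=L[L[:,2]>t-.006];print('   mouth',t.round(4),len(T),(np.r_[(T[:,:2].min(0)+T[:,:2].max(0))/2,t]@A.T).round(4),np.ptp(T,axis=0).round(3))
        if k in('red','wood'):
            c,sz,an=cv2.minAreaRect(np.float32(Q[:,:2]));print('   rect',np.round(c,4),np.round(sz,3),round(an,1))
        if k=='green':
            T=Q[Q[:,2]>np.percentile(Q[:,2],98)-.006];print('   top',T.mean(0).round(4),np.ptp(T,axis=0).round(3))
E
```

```text
scene near 235 lo [ 0.499 -0.007  0.135] med [0.529 0.009 0.151] hi [0.537 0.035 0.165]
   mouth 0.1109 102 [0.5166 0.0214 0.1574] [0.041 0.041 0.007]
scene far 321 lo [0.656 0.017 0.135] med [0.685 0.034 0.152] hi [0.695 0.061 0.165]
   mouth 0.1126 140 [0.6738 0.0464 0.1576] [0.041 0.042 0.007]
scene green 53 lo [0.442 0.328 0.1  ] med [0.455 0.338 0.153] hi [0.464 0.347 0.155]
   top [0.4527 0.3375 0.1529] [0.023 0.02  0.005]
scene wood 910 lo [0.416 0.3   0.008] med [0.486 0.335 0.067] hi [0.495 0.378 0.073]
   rect [0.4517 0.3377] [0.085 0.081] 6.5
scene red 3974 lo [ 0.385 -0.403  0.   ] med [ 0.485 -0.327  0.004] hi [ 0.59  -0.243  0.03 ]
   rect [ 0.4851 -0.3205] [0.204 0.157] 8.2
top near 31 lo [0.498 0.004 0.146] med [0.514 0.012 0.161] hi [0.53  0.033 0.168]
   mouth 0.1129 26 [0.5142 0.0185 0.1611] [0.036 0.034 0.008]
top far 18 lo [0.655 0.03  0.144] med [0.669 0.037 0.161] hi [0.688 0.061 0.168]
   mouth 0.1143 16 [0.671  0.0465 0.1593] [0.035 0.033 0.007]
top green 26 lo [0.445 0.329 0.148] med [0.45  0.337 0.153] hi [0.458 0.343 0.16 ]
   top [0.4508 0.336  0.1569] [0.013 0.014 0.006]
top wood 518 lo [0.412 0.3   0.064] med [0.452 0.33  0.07 ] hi [0.486 0.375 0.076]
   rect [0.4501 0.3367] [0.075 0.078] 6.4
top red 338 lo [ 0.456 -0.384 -0.003] med [ 0.513 -0.329  0.004] hi [ 0.564 -0.267  0.011]
   rect [ 0.5027 -0.3227] [0.139 0.143] 15.2
```

Run:
```python
import cv2
a=cv2.imread("pics/scene0.png")[150:310,220:440]
b=cv2.imread("pics/top0.png")[100:260,150:350]
cv2.imwrite("pics/crop1.png",cv2.hconcat([cv2.resize(x,(390,300),interpolation=cv2.INTER_CUBIC) for x in(a,b)]))
```

```text
(no output)
```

View pics/crop1.png

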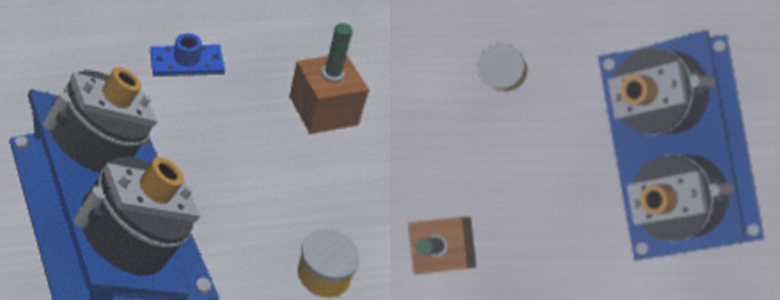

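The crop confirms my choices. The gauge is the green handle in the wooden block, crop (338,50) left. The guide plates are grey with brass bushes, left (122,88) and (162,180). The blue piece at (187,55) is the decoy, and the yellow tin at (330,265) is a bystander. The measured gauge top at z≈0.153 matches the model, and so does the bush spacing of 0.159.

```bash
cat >> h.py <<'E'
def inc(pos,Rt):
    s=manip.state();R0=R.from_rotvec(s['tool_rot']);p0=np.array(s['eef_pos'])
    t=R0.inv().apply(np.array(pos)-p0)*1000;w=(R0.inv()*R.from_matrix(Rt)).as_rotvec()
    print('shift mm',t.round(1),'rot',w.round(4),'| now',p0.round(4),'F',np.round(s['force'],1),'open',round(s['opening'],4),'t',s['time'])
def tool(z,y):
    z=np.array(z,float);z/=np.linalg.norm(z);y=np.array(y,float);y-=z*(y@z);y/=np.linalg.norm(y);return np.c_[np.cross(y,z),y,z]
def down(az):return tool([0,0,-1],[np.cos(az),np.sin(az),0])
E
python3 - <<'E'
from h import *
inc([0.4515,0.337,0.22],down(np.arctan2(.337,.4515)))
E
```

```text
shift mm [-314.3 -207.    10.9] rot [-1.400e-03  5.000e-04  5.918e-01] | now [0.2236 0.6365 0.2305] F [-0.7  1.  -0.1] open 0.0853 t 0.1
```

>>> carry_out:
  increments: "-314 -207 11 0 0 0.592 60;-314 -207 11 0 0 0.592 60;-314 -207 11 0 0 0.592 60;-314 -207 11 0 0 0.592 60;-314 -207 11 0 0 0.592 60;-314 -207 11 0 0 0.592 60;-314 -207 11 0 0 0.592 60;-314 -207 11 0 0 0.592 60;-314 -207 11 0 0 0.592 60;-314 -207 11 0 0 0.592 60"

```text
time: 0.93
eef_pos: [0.4569, 0.3286, 0.2204]
tool_rot: [1.422, 2.796, -0.004]
force: [0.1, -0.8, -0.2]
opening: 0.0602
grasp_force: 0.0
```

Run:
```python
from h import *
import time
C=cam("wrist");p,d=manip.grab_frame("wrist");cv2.imwrite("pics/w1.png",p[:,:,::-1])
P=cloud(C,d);H=hsv(p);M=(cv2.inRange(H,(60,60,15),(95,255,255))>0)
n,l,st,ce=cv2.connectedComponentsWithStats(M.astype(np.uint8));print(st[1:][st[1:,4]>100],ce[1:][st[1:,4]>100].round(0))
Q=P[M&np.isfinite(P[...,0])];T=Q[Q[:,2]>.148]
if len(T):print(len(T),T.mean(0).round(4),((T.min(0)+T.max(0))/2).round(4),np.ptp(T,axis=0).round(3))
inc([0.4515,0.337,0.099],down(np.arctan2(.337,.4515)))
```

```text
[[271 166  25  16 209]
 [266 180  34  33 854]] [[283. 173.]
 [283. 196.]]
3324 [0.4493 0.3378 0.2654] [0.4548 0.3311 0.2361] [0.115 0.091 0.176]
shift mm [  5.9   0.4 121.3] rot [-0.0005  0.0025 -0.0088] | now [0.4546 0.3323 0.2203] F [-0.2  1.3 -0.8] open 0.0601 t 0.9833
```

View pics/w1.png

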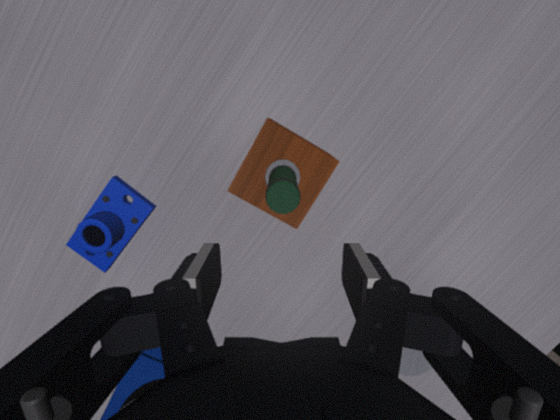

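The wrist view shows the gauge's handle top at (283,196), standing upright in the block between the open fingers' line.

Run:
```python
from h import *
C=cam("wrist");p,d=manip.grab_frame("wrist")
P=cloud(C,d);H=hsv(p);M=(cv2.inRange(H,(60,60,15),(95,255,255)))
b=np.zeros_like(M);b[120:230,220:350]=1;M*=b
Q=P[(M>0)];T=(M>0)&(abs(P[...,2]-.153)<.008);v,u=np.nonzero(T);c,r=cv2.minEnclosingCircle(np.float32(np.c_[u,v]));print(c,r,T.sum())
g=onplane(C,[c],.153)[0];print(g.round(4),P[T].mean(0).round(4),2*r*d[T].mean()/C[0][0,0])
inc([g[0],g[1],0.099],down(np.arctan2(.337,.4515)))
```

```text
(281.8616943359375, 201.86170959472656) 16.834583282470703 845
[0.4495 0.3402 0.153 ] [0.4499 0.34   0.1526] 0.023939898511566523
shift mm [  5.9   0.5 121.2] rot [-0.0004  0.0005 -0.0049] | now [0.4526 0.3353 0.2202] F [-0.9  0.1  0.6] open 0.0601 t 1.0333
```

>>> carry_out:
  increments: "1 0 40 0 0 0 60;1 0 80 0 0 0 60;1 0 121 0 0 0 50;1 0 121 0 0 0 50;1 0 121 0 0 0 50;1 0 121 0 0 0 40"

```text
time: 1.53
eef_pos: [0.451, 0.3396, 0.1009]
tool_rot: [1.407, 2.809, 0.002]
force: [0.5, 0.6, -0.1]
opening: 0.0402
grasp_force: 0.0
```

Run:
```python
from h import *
C=cam("wrist");p,d=manip.grab_frame("wrist")
P=cloud(C,d);H=hsv(p);M=cv2.inRange(H,(60,60,15),(95,255,255))>0
T=M&(abs(P[...,2]-.153)<.008)&(abs(P[...,0]-.45)<.04)&(abs(P[...,1]-.338)<.04);v,u=np.nonzero(T);print(T.sum())
if T.sum()>50:
    c,r=cv2.minEnclosingCircle(np.float32(np.c_[u,v]));g=onplane(C,[c],.153)[0];print(g.round(4),P[T].mean(0).round(4),2*r*d[T].mean()/C[0][0,0])
inc([.451,.338,0.099],down(np.arctan2(.337,.4515)))
```

```text
3597
[0.4473 0.3374 0.153 ] [0.4487 0.3412 0.1524] 0.102799036618927
shift mm [-1.  -1.5  2.6] rot [ 0.0032 -0.0004  0.0006] | now [0.4516 0.3397 0.1016] F [ 0.6 -0.   0.1] open 0.04 t 1.5833
```

>>> carry_out:
  increments: "-1 -1 1 0 0 0 40;-1 -1 1 0 0 0 30;-1 -1 1 0 0 0 22;-1 -1 1 0 0 0 15;-1 -1 1 0 0 0 15;-1 -1 1 0 0 0 15;-1 -1 1 0 0 0 15"
  grip_force: 50

```text
time: 2.17
eef_pos: [0.4514, 0.3375, 0.1]
tool_rot: [1.408, 2.807, 0.004]
force: [-0.3, 0.3, 9.0]
opening: 0.024
grasp_force: 48.5
```

>>> carry_out:
  increments: "0 0 -30 0 0 0 15;0 0 -70 0 0 0 15;0 0 -110 0 0 0 15;0 0 -140 0 0 0 15;0 0 -140 0 0 0 15;0 0 -140 0 0 0 15"

```text
time: 2.67
eef_pos: [0.451, 0.3373, 0.2401]
tool_rot: [1.408, 2.807, 0.006]
force: [0.0, -0.1, -3.9]
opening: 0.0243
grasp_force: 50.4
```

```bash
cat >> h.py <<'E'
YAW=np.arctan2(.0255,.157);A=axes(YAW);NEAR=np.array([.5155,.0203,.1585]);FAR=np.array([.6725,.0463,.1585])
TT=tool(-A[:,2],A[:,1])
E
python3 - <<'E'
from h import *
s=manip.state();print(s['grasp_force'],s['opening'],s['force'],np.round(s['q'],2))
inc(NEAR+A[:,2]*(.092+.045),TT)
E
```

```text
50.40055811405182 0.024264694304439182 [ 0.01287659 -0.10660709 -3.86701707] [-0.88  0.41  0.22  1.73 -0.1   1.01  0.02]
shift mm [-231.8 -106.1  -37.5] rot [ 0.129  -0.5149  0.468 ] | now [0.451  0.3373 0.2401] F [ 0.  -0.1 -3.9] open 0.0243 t 2.6667
```

>>> carry_out:
  increments: "-40 -18 -50 0.02 -0.08 0.08 15;-80 -36 -75 0.045 -0.17 0.16 15;-120 -54 -75 0.065 -0.257 0.234 15;-160 -72 -65 0.09 -0.35 0.32 15;-200 -90 -50 0.11 -0.43 0.40 15;-232 -106 -38 0.129 -0.515 0.468 15;-232 -106 -38 0.129 -0.515 0.468 15;-232 -106 -38 0.129 -0.515 0.468 15;-232 -106 -38 0.129 -0.515 0.468 15"

```text
time: 3.42
eef_pos: [0.5031, 0.0856, 0.2747]
tool_rot: [1.753, 2.059, -0.481]
force: [-0.4, 0.4, -3.5]
opening: 0.0239
grasp_force: 50.3
```

Run:
```python
from h import *
inc(NEAR+A[:,2]*(.092+.045),TT)
C=cam("wrist");p,d=manip.grab_frame("wrist");cv2.imwrite("pics/w2.png",p[:,:,::-1]);np.savez("pics/w2.npz",p=p,d=d)
P=cloud(C,d);H=hsv(p);M=(cv2.inRange(H,(10,110,70),(28,255,255))>0)&(d>0)
L=(P-NEAR)@A
K=M&(np.linalg.norm(L[...,:2],axis=2)<.035)&(abs(L[...,2])<.01)
Q=L[K];print(K.sum())
if len(Q):print('z pct',np.percentile(Q[:,2],[50,90,97]).round(4),'mid',((np.percentile(Q,1,axis=0)+np.percentile(Q,99,axis=0))/2).round(4),'ext',np.ptp(Q,axis=0).round(3))
print(np.round(manip.state()['q'],2))
```

```text
shift mm [ 0.6  1.8 -3.2] rot [-0.0072  0.0039  0.0009] | now [0.5031 0.0856 0.2747] F [-0.4  0.4 -3.5] open 0.0239 t 3.4167
781
z pct [-0.0021 -0.0011 -0.0007] mid [-0.0077 -0.001  -0.0042] ext [0.038 0.042 0.01 ]
[-0.95  0.43  0.53  1.8   0.32  1.14 -0.45]
```

View pics/w2.png

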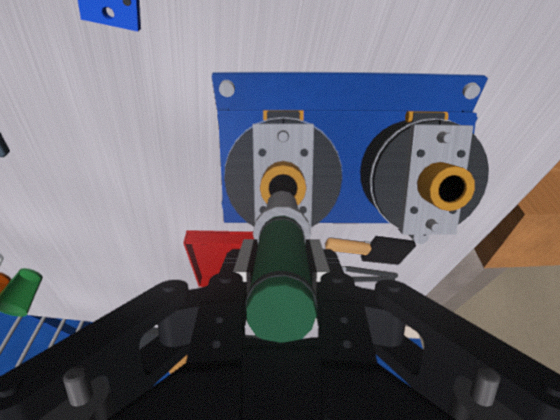

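The wrist view shows the gauge in the grip, with its pin at (285,205) pointing at the near bush at (283,185). The far bush is at (446,186) and both plates are seated on their dowels. Next I measure the bush centre and the gauge's axis in the tool frame.

```bash
cat >> h.py <<'E'
from scipy.optimize import least_squares
def circ(C,K,plane_pt,r,r_tol=.003):
    """centre (in plate xy about plane_pt) of brass outer rim: outer contour pixels cast on the mouth plane"""
    v,u=np.nonzero(K);o,dr=rays(C,np.c_[u,v]);t=((plane_pt-o)@A[:,2])/(dr@A[:,2]);L=(o+dr*t[:,None]-plane_pt)@A
    return L[:,:2]
E
python3 - <<'E'
from h import *
z=np.load("pics/w2.npz");p,d=z['p'],z['d'];C=cam("wrist");P=cloud(C,d);H=hsv(p)
M=(cv2.inRange(H,(10,110,70),(28,255,255))>0)&(d>0)
for n,c in(("near",NEAR),("far",FAR)):
    L=(P-c)@A;K=M&(np.linalg.norm(L[...,:2],axis=2)<.035)&(abs(L[...,2])<.004)
    zt=np.median(L[K][:,2]);q=L[K][:,:2]
    a=np.arctan2(*(q-[0,0]).T[::-1]);ctr=np.zeros(2)
    for _ in range(5):
        e=q-ctr;a=np.arctan2(e[:,1],e[:,0]);rr=np.hypot(*e.T);pts=[]
        for b in np.arange(-np.pi,np.pi,.15):
            k=abs(a-b)<.08
            if k.sum()>8:
                pts+=[(q[k][rr[k]>=np.percentile(rr[k],94)].mean(0))]
        pts=np.array(pts);f=least_squares(lambda x:np.hypot(*(pts-x[:2]).T)-x[2],[*ctr,.022],loss='soft_l1',f_scale=.001);ctr=f.x[:2]
    print(n,K.sum(),'zmed',zt.round(4),'ctr',f.x.round(4),len(pts),'world',(c+A@np.r_[ctr,zt]).round(4))
# gauge in tool frame
s=manip.state();R0=R.from_rotvec(s['tool_rot']).as_matrix();G=(P-s['eef_pos'])@R0
g=(cv2.inRange(H,(60,60,15),(95,255,255))>0)&(d>0)&(abs(G[...,0])<.03)&(abs(G[...,1])<.03)
T=G[g];print('top z',np.percentile(T[:,2],[1,5,50]).round(4))
D=g&(abs(G[...,2]+.053)<.006);q=G[D];
c,r=cv2.minEnclosingCircle(np.float32(q[:,:2]*1000));print('disc',np.round(c,2),r,q.mean(0).round(4),D.sum())
for z0 in(-.04,-.02,-.0,.01):
    k=g&(abs(G[...,2]-z0)<.005);q=G[k]
    if k.sum()>20:print(z0,'y mid',(np.percentile(q[:,1],[1,99]).mean()*1e3).round(2),'xmin/max',(np.percentile(q[:,0],[1,99])*1e3).round(1))
# pin
S=(H[...,1]<60)&(abs(G[...,0])<.02)&(abs(G[...,1])<.02)&(d>0)
for z0 in(.035,.05,.065,.08,.09):
    k=S&(abs(G[...,2]-z0)<.006);q=G[k]
    if k.sum()>10:print(z0,k.sum(),'y',(np.percentile(q[:,1],[2,98])*1e3).round(1),'x',(np.percentile(q[:,0],[2,98])*1e3).round(1))
E
```

```text
near 743 zmed -0.0009 ctr [-0.0054  0.0001  0.021 ] 31 world [0.515  0.0245 0.155 ]
far 1023 zmed -0.0007 ctr [-0.0048  0.0003  0.0211] 42 world [0.6722 0.0501 0.1555]
top z [-0.1018 -0.0961 -0.0523]
disc [1.78 5.23] 20.87859344482422 [ 0.0043  0.0003 -0.0522] 3685
-0.04 y mid 0.41 xmin/max [-5.1 14.7]
-0.02 y mid 0.2 xmin/max [ 5.9 14.7]
-0.0 y mid 0.24 xmin/max [ 6.9 14.9]
0.01 y mid 0.05 xmin/max [ 6.8 14.8]
0.035 12 y [-13.4  15.9] x [ 9.4 18.9]
0.05 77 y [-7.   8.7] x [10.5 14.5]
0.065 126 y [-9.3 10.7] x [ 8.  14.3]
0.08 83 y [-8.8  9.4] x [ 8.9 14.3]
```

>>> carry_out:
  increments: "3.5 1.7 0 -0.007 0.004 0.001 15;3.5 1.7 15 -0.007 0.004 0.001 15;3.5 1.7 30 -0.007 0.004 0.001 15;3.5 1.7 30 -0.007 0.004 0.001 15;3.5 1.7 30 -0.007 0.004 0.001 15"

```text
time: 3.88
eef_pos: [0.5076, 0.0767, 0.2483]
tool_rot: [1.749, 2.062, -0.464]
force: [-0.8, 0.8, -1.9]
opening: 0.024
grasp_force: 50.3
```

```bash
sed -i 's/^YAW=.*/YAW=np.arctan2(.0256,.1572);A=axes(YAW);NEAR=np.array([.515,.0245,.155]);FAR=np.array([.6722,.0501,.1555])/' h.py
cat >> h.py <<'E'
def rel(c,name):
    """bush rim and gauge in tool frame (mm)"""
    s=manip.state();C=cam("wrist");p,d=manip.grab_frame("wrist");cv2.imwrite(f"pics/{name}.png",p[:,:,::-1]);P=cloud(C,d);H=hsv(p)
    R0=R.from_rotvec(s['tool_rot']).as_matrix();G=(P-s['eef_pos'])@R0
    M=(cv2.inRange(H,(10,110,70),(28,255,255))>0)&(d>0);L=(P-c)@A;K=M&(np.linalg.norm(L[...,:2],axis=2)<.035)&(abs(L[...,2])<.004)
    zt=np.median(L[K][:,2]);q=L[K][:,:2];ctr=np.zeros(2)
    for _ in range(5):
        e=q-ctr;a=np.arctan2(e[:,1],e[:,0]);rr=np.hypot(*e.T)
        pts=np.array([q[k][rr[k]>=np.percentile(rr[k],94)].mean(0) for b in np.arange(-np.pi,np.pi,.15) for k in [abs(a-b)<.08] if k.sum()>8])
        f=least_squares(lambda x:np.hypot(*(pts-x).T)-.0212,ctr,loss='soft_l1',f_scale=.001);ctr=f.x
    w=c+A@np.r_[ctr,zt];print('bush world',w.round(4),'tool',((w-s['eef_pos'])@R0*1e3).round(1),K.sum(),len(pts),'rms',np.sqrt(2*f.cost/len(pts)).round(4))
    g=(cv2.inRange(H,(60,60,15),(95,255,255))>0)&(d>0)&(abs(G[...,0])<.03)&(abs(G[...,1])<.03)
    S=(H[...,1]<60)&(abs(G[...,0])<.02)&(abs(G[...,1])<.018)&(d>0)
    for m,z0 in((g,-.04),(g,0.),(g,.01),(S,.045),(S,.055),(S,.07),(S,.08)):
        q=G[m&(abs(G[...,2]-z0)<.006)]
        if len(q)>10:print(z0,len(q),'y',(np.percentile(q[:,1],[2,98])*1e3).round(1),'xmax',(np.percentile(q[:,0],98)*1e3).round(1))
    print('now',np.round(s['eef_pos'],4),'F',np.round(s['force'],1),'axis err',(R.from_matrix(R0).inv()*R.from_matrix(TT)).as_rotvec().round(4),'t',s['time'],'q',np.round(s['q'],2))
E
python3 - <<'E'
from h import *
rel(NEAR,"w3")
E
```

```text
bush world [0.5143 0.0225 0.1548] tool [ -0.8  -2.5 108.3] 770 27 rms 0.0003
-0.04 604 y [-11.2  13.7] xmax 14.7
0.0 342 y [-10.2  10.7] xmax 14.7
0.01 227 y [-10.   10.5] xmax 14.7
0.045 31 y [-5.8  6.5] xmax 14.4
0.055 120 y [-8.2  9.9] xmax 14.3
0.07 113 y [-9.1 10.2] xmax 14.3
0.08 88 y [-9.7  9.2] xmax 14.3
now [0.5076 0.0767 0.2483] F [-0.8  0.8 -1.9] axis err [ 0.0039 -0.0018  0.0012] t 3.8833 q [-0.93  0.46  0.53  1.85  0.32  1.06 -0.45]
```

Run:
```python
from h import *
rel(NEAR,"w4")
print(np.round(manip.state()['joint_velocities'],3))
```

```text
bush world [0.5143 0.0225 0.1548] tool [ -0.7  -3.1 108.8] 755 28 rms 0.0003
-0.04 603 y [-10.9  13.8] xmax 14.6
0.0 339 y [-9.9 10.9] xmax 14.7
0.01 229 y [-10.   10.7] xmax 14.7
0.045 29 y [-5.8  6.1] xmax 14.3
0.055 127 y [-8.1  9.9] xmax 14.3
0.07 109 y [-9.2 10.2] xmax 14.3
0.08 86 y [-9.7  9.5] xmax 14.3
now [0.508  0.077  0.2488] F [ 0.9  0.2 -1.9] axis err [ 0.0049 -0.0022  0.0011] t 3.9333 q [-0.93  0.45  0.53  1.85  0.32  1.06 -0.45]
[-0.    -0.003  0.003 -0.002  0.001 -0.002 -0.001]
```

>>> carry_out:
  increments: "-2.8 -3.1 0 0.005 -0.002 0.001 15;-2.8 -3.1 4 0.005 -0.002 0.001 15;-2.8 -3.1 10 0.005 -0.002 0.001 15;-2.8 -3.1 10 0.005 -0.002 0.001 15;-2.8 -3.1 10 0.005 -0.002 0.001 15"

```text
time: 4.4
eef_pos: [0.5058, 0.0678, 0.2411]
tool_rot: [1.753, 2.059, -0.471]
force: [-0.1, 0.3, -1.6]
opening: 0.0238
grasp_force: 50.5
```

Run:
```python
from h import *
rel(NEAR,"w5")
```

```text
bush world [0.5143 0.0225 0.1548] tool [ 3.2  1.2 97.8] 887 29 rms 0.0002
-0.04 601 y [-11.1  13.8] xmax 14.6
0.0 328 y [-10.4  10.5] xmax 14.7
0.01 210 y [-9.8 10.1] xmax 14.7
0.045 30 y [-5.8  6.5] xmax 14.5
0.055 123 y [-8.2  9.9] xmax 14.4
0.07 123 y [-9.1 10.8] xmax 14.4
0.08 97 y [-9.4 11.1] xmax 14.3
now [0.5058 0.0678 0.2411] F [-0.1  0.3 -1.6] axis err [-0.0015  0.0006 -0.0009] t 4.4 q [-0.92  0.46  0.53  1.87  0.32  1.04 -0.45]
```

View pics/w5.png

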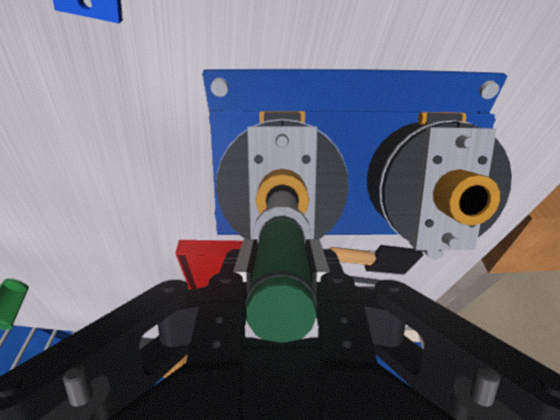

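The view shows the pin's point just above the near bush's mouth at (283,195). The offset is about 1 mm, so I correct it and feel my way in.

>>> carry_out:
  increments: "0.8 0.7 0 0 0 0 15;0.8 0.7 4 0 0 0 15;0.8 0.7 8 0 0 0 15;0.8 0.7 12 0 0 0 15;0.8 0.7 12 0 0 0 15"

```text
time: 4.87
eef_pos: [0.5071, 0.0623, 0.2298]
tool_rot: [1.753, 2.059, -0.472]
force: [-0.2, 0.2, -3.4]
opening: 0.0243
grasp_force: 50.5
```

>>> carry_out:
  increments: "0 0 4 0 0 0 15;0 0 8 0 0 0 15;0 0 12 0 0 0 15;0 0 16 0 0 0 15;0 0 18 0 0 0 15;0 0 18 0 0 0 15"

```text
time: 5.37
eef_pos: [0.5088, 0.0537, 0.2145]
tool_rot: [1.753, 2.059, -0.471]
force: [-1.6, 0.5, -2.3]
opening: 0.0237
grasp_force: 50.5
```

Run:
```python
from h import *
rel(NEAR,"w6");print(manip.state()['torque'])
```

```text
bush world [0.5142 0.0225 0.1548] tool [ 2.5  0.4 67.6] 971 25 rms 0.0002
-0.04 599 y [-13.   13.6] xmax 14.7
0.0 342 y [-10.3  10.8] xmax 14.8
0.01 225 y [-10.4  10.4] xmax 14.7
0.045 29 y [-5.8  6.5] xmax 14.6
0.055 121 y [-8.5  9.9] xmax 14.4
0.07 85 y [-9.6 11.9] xmax 14.3
0.08 11 y [-12.1  13. ] xmax 14.5
now [0.5088 0.0537 0.2145] F [-1.6  0.5 -2.3] axis err [-0.0016  0.0008 -0.001 ] t 5.3667 q [-0.89  0.49  0.53  1.91  0.33  0.96 -0.45]
[ 0.88591719  0.14083834 -0.04395298]
```

>>> carry_out:
  increments: "0 0 2 0 0 0 15;0 0 4 0 0 0 15;0 0 5.5 0 0 0 15;0 0 7 0 0 0 15;0 0 8.5 0 0 0 15;0 0 10 0 0 0 15;0 0 10 0 0 0 15"

```text
time: 6.0
eef_pos: [0.5097, 0.049, 0.2061]
tool_rot: [1.753, 2.059, -0.471]
force: [0.1, -1.1, -3.2]
opening: 0.0239
grasp_force: 50.5
```

>>> carry_out:
  increments: "0 0 1 0 0 0 15;0 0 2 0 0 0 15;0 0 3 0 0 0 15;0 0 4 0 0 0 15;0 0 4 0 0 0 15"

```text
time: 6.42
eef_pos: [0.5101, 0.0471, 0.2027]
tool_rot: [1.753, 2.059, -0.471]
force: [0.6, 0.5, -3.0]
opening: 0.0237
grasp_force: 50.5
```

>>> carry_out:
  increments: "0 0 2 0 0 0 15;0 0 4 0 0 0 15;0 0 6 0 0 0 15;0 0 8 0 0 0 15;0 0 10 0 0 0 15;0 0 10 0 0 0 15"

```text
time: 6.92
eef_pos: [0.5107, 0.0419, 0.1938]
tool_rot: [1.753, 2.059, -0.471]
force: [-0.1, -0.2, -2.6]
opening: 0.024
grasp_force: 50.5
```

Run:
```python
from h import *
rel(NEAR,"w7");print(manip.state()['torque'])
```

```text
bush world [0.5142 0.0225 0.1548] tool [ 2.4  0.3 43.7] 1070 26 rms 0.0002
-0.04 599 y [-10.8  13.7] xmax 14.7
0.0 328 y [-10.4  10.6] xmax 14.7
0.01 200 y [-9.7 10.2] xmax 14.7
0.07 65 y [-17.9  17.9] xmax 19.9
0.08 68 y [-18.   17.9] xmax 19.7
now [0.5107 0.0419 0.1938] F [-0.1 -0.2 -2.6] axis err [-0.0013  0.0006 -0.0009] t 6.9167 q [-0.87  0.52  0.53  1.94  0.33  0.9  -0.46]
[ 0.87455092  0.13591054 -0.0040474 ]
```

The near bush is clear: 48 mm in with no resistance, and scale would have stopped the gauge by about 35 mm. I go on to the collar.

>>> carry_out:
  increments: "0 0 4 0 0 0 15;0 0 7 0 0 0 15;0 0 10 0 0 0 15;0 0 11.5 0 0 0 15;0 0 12.5 0 0 0 15;0 0 13.5 0 0 0 15;0 0 14 0 0 0 15"

```text
time: 7.55
eef_pos: [0.5121, 0.0356, 0.1824]
tool_rot: [1.753, 2.059, -0.47]
force: [-4.8, 5.2, 10.1]
opening: 0.024
grasp_force: 51.9
```

>>> carry_out:
  increments: "0 0 -0.3 0 0 0 26;0 0 -0.5 0 0 0 30;0 0 -0.5 0 0 0 40;0 0 -0.5 0 0 0 55;0 0 -0.5 0 0 0 65;0 0 -0.5 0 0 0 65"

```text
time: 8.05
eef_pos: [0.512, 0.0355, 0.1825]
tool_rot: [1.753, 2.059, -0.47]
force: [0.7, -0.1, 0.2]
opening: 0.0647
grasp_force: 0.0
```

Run:
```python
from h import *
rel(NEAR,"w8");s=manip.state();print(s['opening'],s['force'])
```

```text
bush world [0.5142 0.0226 0.1548] tool [ 2.5  0.1 30.6] 978 31 rms 0.0002
-0.04 501 y [-9.7 10.5] xmax 16.0
0.0 288 y [-10.1  10.5] xmax 15.9
0.01 179 y [-10.4   9.5] xmax 16.0
0.055 22 y [-17.3  17.9] xmax 19.7
now [0.512  0.0355 0.1825] F [ 0.7 -0.1  0.2] axis err [-0.0008  0.0004 -0.0009] t 8.05 q [-0.85  0.53  0.53  1.96  0.34  0.86 -0.46]
0.06506861947700553 [-0.33028554  0.1711504  -0.545486  ]
```

View pics/w8.png

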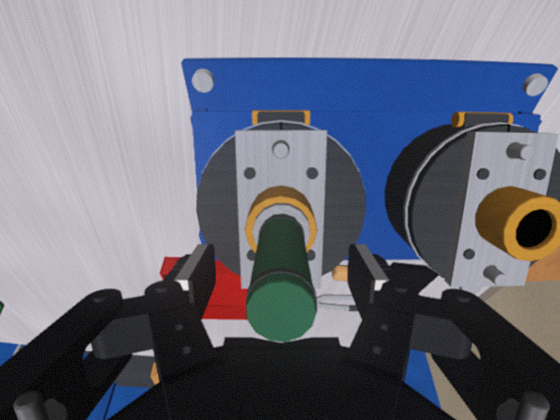

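The view shows the gauge's collar seated on the brass at (281,225) with the fingers open and clear. I retreat and go to the far plate.

>>> carry_out:
  increments: "0 0 -20 0 0 0 65;0 0 -50 0 0 0 75;0 0 -85 0 0 0 80;0 0 -110 0 0 0 80;0 0 -110 0 0 0 80"

```text
time: 8.52
eef_pos: [0.5048, 0.0932, 0.281]
tool_rot: [1.751, 2.061, -0.461]
force: [0.4, 0.5, 0.4]
opening: 0.0801
grasp_force: 0.0
```

```bash
sed -i 's/NEAR=np.*/NEAR=np.array([.5142,.0225,.1548]);FAR=np.array([.6716,.0482,.1550])/' h.py
python3 - <<'E'
from h import *
inc(FAR+A[:,2]*.045,TT);print(np.round(manip.state()['q'],2))
E
```

```text
shift mm [  1.1 156.8 100.6] rot [ 0.0056 -0.003  -0.0007] | now [0.5048 0.0932 0.281 ] F [0.4 0.5 0.4] open 0.0801 t 8.5167
[-0.96  0.42  0.53  1.79  0.32  1.15 -0.45]
```

>>> carry_out:
  increments: "0 40 0 0.0 0 0 80;0 80 0 0.003 0 0 80;1 120 15 0.005 0 0 80;1 157 40 0.005 -0.002 0 80;1 157 70 0.005 -0.002 0 80;1 157 95 0.005 -0.002 0 80;1 157 100 0.005 -0.002 0 80;1 157 100 0.005 -0.002 0 80;1 157 100 0.005 -0.002 0 80"

```text
time: 9.27
eef_pos: [0.6661, 0.067, 0.1913]
tool_rot: [1.754, 2.059, -0.477]
force: [0.3, 0.2, 0.5]
opening: 0.0799
grasp_force: 0.0
```

Run:
```python
from h import *
rel(FAR,"w9")
```

```text
bush world [0.6721 0.0482 0.1548] tool [ 1.4  3.1 41.3] 2163 42 rms 0.0002
0.045 105 y [-9.5 15. ] xmax 1.8
0.055 161 y [-9.3 15.9] xmax -1.3
0.07 377 y [-17.8  16.7] xmax 19.6
0.08 65 y [-17.7  12.4] xmax 19.9
now [0.6661 0.067  0.1913] F [0.3 0.2 0.5] axis err [-0.0052  0.0021 -0.0008] t 9.2667 q [-0.7   0.72  0.49  1.53  0.24  1.06 -0.28]
```

View pics/w9.png

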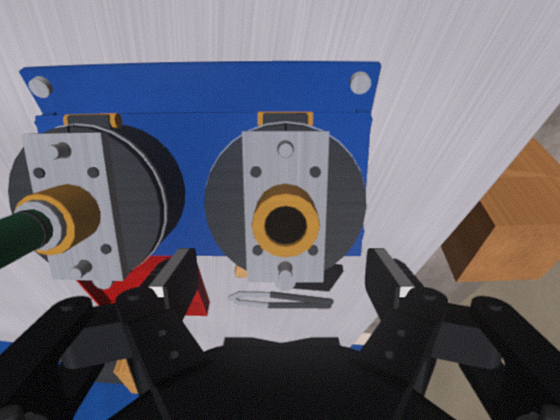

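Run:
```python
from h import *
rel(FAR,"w10")
```

```text
bush world [0.6721 0.0482 0.1548] tool [ 1.2  2.6 42.2] 2142 42 rms 0.0002
0.045 88 y [-9.7 14.5] xmax -1.7
0.055 157 y [-9.9 15.5] xmax -1.2
0.07 389 y [-17.8  17. ] xmax 19.9
0.08 135 y [-17.9  17.3] xmax 19.8
now [0.6665 0.0676 0.1919] F [0.8 0.4 0.8] axis err [-0.0037  0.0015 -0.0007] t 9.3167 q [-0.7   0.72  0.49  1.53  0.24  1.06 -0.28]
```

The view shows the far bush at (286,221), centred between the open fingers, with the gauge still seated in the near one at left.

>>> carry_out:
  increments: "1 2.6 20 -0.002 0.001 0 80;1 2.6 40 -0.002 0.001 0 80;1 2.6 55 -0.002 0.001 0 80;1 2.6 60 -0.002 0.001 0 75;1 2.6 60 -0.002 0.001 0 70;1 2.6 60 -0.002 0.001 0 70"

```text
time: 9.87
eef_pos: [0.6735, 0.039, 0.1394]
tool_rot: [1.753, 2.059, -0.472]
force: [1.2, 1.4, 0.6]
opening: 0.0698
grasp_force: 0.0
```

Run:
```python
from h import *
rel(FAR,"w11")
```

```text
bush world [0.6721 0.0482 0.1548] tool [  0.3   0.  -18. ] 4254 42 rms 0.0002
now [0.6735 0.039  0.1394] F [1.2 1.4 0.6] axis err [-0.0019  0.0008 -0.0008] t 9.8667 q [-0.66  0.77  0.48  1.59  0.24  0.93 -0.28]
```

>>> carry_out:
  increments: "0 0 5 -0.002 0.001 -0.001 65;0 0 10 -0.002 0.001 -0.001 60;0 0 12 -0.002 0.001 -0.001 55;0 0 12 -0.002 0.001 -0.001 50;0 0 12 -0.002 0.001 -0.001 47;0 0 12 -0.002 0.001 -0.001 46"
  grip_force: 40

```text
time: 10.42
eef_pos: [0.6739, 0.032, 0.1278]
tool_rot: [1.752, 2.06, -0.472]
force: [0.6, -0.9, -0.2]
opening: 0.0456
grasp_force: 0.0
```

Run:
```python
from h import *
rel(FAR,"w12")
print(manip.state()['grasp_force'],manip.state()['opening'])
```

```text
bush world [0.672  0.0481 0.1548] tool [  0.5   0.6 -31.5] 5164 42 rms 0.0002
now [0.6739 0.032  0.1278] F [ 0.6 -0.9 -0.2] axis err [-0.0017  0.0003  0.0001] t 10.4167 q [-0.65  0.78  0.48  1.6   0.24  0.9  -0.28]
0.0 0.04588163480367057
```

View pics/w12.png

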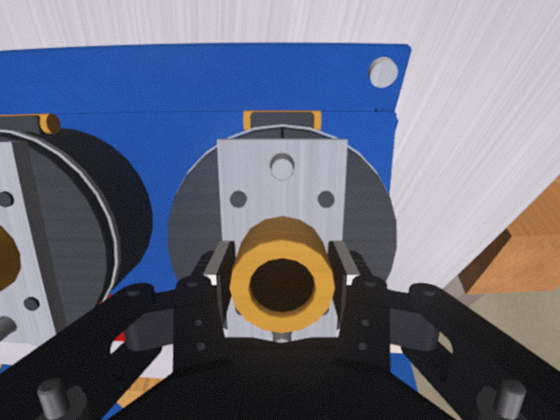

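The pads straddle the brass bush at (283,275), with tips just above the plate. I close on it.

>>> carry_out:
  increments: "0 0.5 0 -0.001 0 0 44;0 0.5 0 -0.001 0 0 40;0 0.5 0 -0.001 0 0 38;0 0.5 0 -0.001 0 0 38"
  grip_force: 90

```text
time: 10.8
eef_pos: [0.6743, 0.0325, 0.1284]
tool_rot: [1.752, 2.06, -0.47]
force: [-5.5, 2.3, 6.1]
opening: 0.0424
grasp_force: 90.0
```

Gripped (mild force, 8 N). I draw it slowly along the axis: the dowels stand 22 mm above the mould's top.

>>> carry_out:
  increments: "0 0 -1.5 0 0 0 38;0 0 -3 0 0 0 38;0 0 -5 0 0 0 38;0 0 -7 0 0 0 38;0 0 -9 0 0 0 38;0 0 -9 0 0 0 38"

```text
time: 11.3
eef_pos: [0.6737, 0.0371, 0.1356]
tool_rot: [1.752, 2.061, -0.47]
force: [-0.2, -0.0, -7.6]
opening: 0.0422
grasp_force: 92.0
```

Run:
```python
from h import *
rel(FAR+A[:,2]*.009,"w13")
print(manip.state()['grasp_force'],manip.state()['opening'],manip.state()['torque'])
```

```text
bush world [0.6715 0.0527 0.162 ] tool [  0.5   0.3 -30.7] 5058 42 rms 0.0002
now [0.6737 0.0371 0.1356] F [-0.2 -0.  -7.6] axis err [-0.0004 -0.0002  0.0005] t 11.3 q [-0.66  0.77  0.48  1.59  0.24  0.92 -0.28]
92.04843699932098 0.04219449965183643 [ 1.34650875  0.20552507 -0.007173  ]
```

>>> carry_out:
  increments: "0 0 -3 0 0 0 38;0 0 -6 0 0 0 38;0 0 -9 0 0 0 38;0 0 -12 0 0 0 38;0 0 -16 0 0 0 38;0 0 -22 0 0 0 38;0 0 -30 0 0 0 38;0 0 -45 0 0 0 38;0 0 -65 0 0 0 38;0 0 -65 0 0 0 38"

```text
time: 12.18
eef_pos: [0.6701, 0.0715, 0.1952]
tool_rot: [1.75, 2.061, -0.462]
force: [1.0, 0.8, -6.9]
opening: 0.0423
grasp_force: 92.5
```

Run:
```python
from h import *
z=np.load("pics/scene0.npz");C=cam("scene");P=cloud(C,z['d']);H=hsv(z['p']);M=((cv2.inRange(H,(0,150,60),(5,255,255))|cv2.inRange(H,(172,150,60),(180,255,255)))>0)
M[:, :105]=0;M[:,205:]=0;Q=P[M&np.isfinite(P[...,0])]
F=Q[abs(Q[:,2]-.004)<.005];T=Q[Q[:,2]>.024]
for q in(F,T):
    b=cv2.minAreaRect(np.float32(q[:,:2]));print(len(q),b)
s=manip.state();print(np.round(s['q'],2))
c=np.array([.487,-.322]);az=np.arctan2(c[1],c[0]);
for h in(.25,.06):inc([*c,h],down(az))
print(az)
print('upright at present place');p=np.array(s['eef_pos']);inc(p+[0,0,.06],down(np.radians(3)))
```

```text
3075 ((0.4846729636192322, -0.3223438858985901), (0.20200659334659576, 0.15312892198562622), 8.38990592956543)
379 ((0.48502951860427856, -0.32067030668258667), (0.20313210785388947, 0.1574200987815857), 8.043611526489258)
[-0.71  0.72  0.48  1.52  0.24  1.06 -0.28]
shift mm [-338.5 -244.6  130.2] rot [0.1992 0.4954 0.7297] | now [0.6701 0.0715 0.1952] F [ 1.   0.8 -6.9] open 0.0423 t 12.1833
shift mm [-243.8 -245.5  294.9] rot [0.1992 0.4954 0.7297] | now [0.6701 0.0715 0.1952] F [ 1.   0.8 -6.9] open 0.0423 t 12.1833
-0.5842021467855539
upright at present place
shift mm [-29.9   0.3 -52. ] rot [0.0334 0.521  0.1079] | now [0.6701 0.0715 0.1952] F [ 1.   0.8 -6.9] open 0.0423 t 12.1833
```

Run:
```python
from h import *
inc([.655,.03,.275],down(np.radians(-10)))
inc([.4855,-.3215,.15],down(np.radians(-50)))
```

```text
shift mm [-73.2 -21.3 -50.1] rot [0.0926 0.516  0.3296] | now [0.6701 0.0715 0.1952] F [ 1.   0.8 -6.9] open 0.0423 t 12.1833
shift mm [-288.1 -246.5  216.5] rot [0.2741 0.4715 1.011 ] | now [0.6701 0.0715 0.1952] F [ 1.   0.8 -6.9] open 0.0423 t 12.1833
```

>>> carry_out:
  increments: "-10 -3 -25 0.01 0.07 0.04 38;-25 -8 -45 0.03 0.16 0.1 38;-40 -12 -50 0.05 0.26 0.16 38;-55 -16 -50 0.07 0.36 0.23 38;-73 -21 -50 0.093 0.45 0.29 38;-73 -21 -50 0.093 0.516 0.33 38;-73 -21 -50 0.093 0.516 0.33 38;-73 -21 -50 0.093 0.516 0.33 38"

```text
time: 12.85
eef_pos: [0.6535, 0.0245, 0.2718]
tool_rot: [2.414, 2.011, -0.011]
force: [0.2, 0.7, -7.1]
opening: 0.0426
grasp_force: 93.8
```

Run:
```python
from h import *
inc([.4855,-.3215,.14],down(np.radians(-50)))
s=manip.state();print(np.round(s['q'],2),s['grasp_force'])
```

```text
shift mm [-369.9 -102.1  134.3] rot [-0.0023  0.0068  0.691 ] | now [0.6535 0.0245 0.2718] F [ 0.2  0.7 -7.1] open 0.0426 t 12.85
[-0.32  0.54  0.37  1.44 -0.2   1.2  -0.11] 93.8175094127655
```

>>> carry_out:
  increments: "-37 -10 0 0 0 0.07 38;-74 -20 0 0 0 0.14 38;-111 -30 0 0 0 0.21 38;-148 -40 0 0 0 0.28 38;-185 -51 0 0 0 0.35 38;-222 -61 0 0 0 0.42 38;-259 -71 10 0 0 0.49 38;-296 -82 30 0 0 0.56 38;-333 -92 50 0 0 0.63 38;-370 -102 60 0 0.005 0.69 38"

```text
time: 13.68
eef_pos: [0.4881, -0.3159, 0.2114]
tool_rot: [-2.944, -1.084, 0.007]
force: [1.1, 0.7, -8.9]
opening: 0.0421
grasp_force: 93.9
```

>>> carry_out:
  increments: "0 0 20 0 0 0 38;0 0 45 0 0 0 38;0 0 65 0 0 0 38;0 0 75 0 0 0 38;0 0 75 0 0 0 38;0 0 75 0 0 0 38"

```text
time: 14.18
eef_pos: [0.4887, -0.3168, 0.1388]
tool_rot: [-2.946, -1.084, 0.005]
force: [-0.0, -0.7, -6.0]
opening: 0.0422
grasp_force: 93.8
```

Run:
```python
from h import *
inc([.4855,-.3215,.03],down(np.radians(-50)))
C=cam("wrist");p,d=manip.grab_frame("wrist");P=cloud(C,d);H=hsv(p);M=((cv2.inRange(H,(0,150,60),(5,255,255))|cv2.inRange(H,(172,150,60),(180,255,255)))>0)&(d>0)
Q=P[M];T=Q[abs(Q[:,2]-.03)<.006];print(len(T),cv2.minAreaRect(np.float32(T[:,:2])),'floor',np.median(Q[Q[:,2]<.015][:,2]))
s=manip.state();R0=R.from_rotvec(s['tool_rot']).as_matrix();G=(P-s['eef_pos'])@R0
k=(d>0)&(H[...,1]<40)&(abs(G[...,1])<.03)&(abs(G[...,0])<.06)&(abs(G[...,2])<.02);q=G[k]
print(k.sum(),'plate top tool z',np.percentile(q[:,2],[10,50,90]).round(4));n=np.linalg.lstsq(np.c_[q[:,:2],np.ones(len(q))],q[:,2],rcond=None)[0];print('tilt',n.round(4))
cv2.imwrite("pics/w14.png",p[:,:,::-1])
```

```text
shift mm [ -5.2   1.9 108.8] rot [-0.0033  0.0021  0.0071] | now [ 0.4887 -0.3168  0.1388] F [-0.  -0.7 -6. ] open 0.0422 t 14.1833
2985 ((0.4847966432571411, -0.32111048698425293), (0.19857053458690643, 0.15871702134609222), 8.081137657165527) floor 0.003864910836610641
12643 plate top tool z [0.0008 0.0018 0.0026]
tilt [0.0039 0.0015 0.0013]
```

View pics/w14.png

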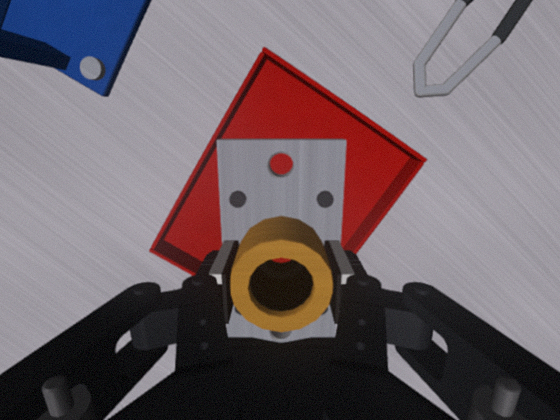

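The view shows the plate level over the red tray, centred near (282,210). The floor at 0.004 puts the rest height at TCP z≈0.0155.

>>> carry_out:
  increments: "-5 2 25 -0.003 0.002 0 38;-5 2 55 -0.003 0.002 0 38;-5 2 80 -0.003 0.002 0 38;-5 2 100 -0.003 0.002 0 38;-5 2 110 -0.003 0.002 0 38;-5 2 115 -0.003 0.002 0 38;-5 2 117 -0.003 0.002 0 38;-5 2 117 -0.003 0.002 0 38"

```text
time: 14.9
eef_pos: [0.4861, -0.3227, 0.0228]
tool_rot: [2.948, 1.082, 0.003]
force: [-0.3, -0.8, -6.3]
opening: 0.0418
grasp_force: 93.7
```

>>> carry_out:
  increments: "0 0 1 0 0 0 38;0 0 2 0 0 0 38;0 0 3 0 0 0 38;0 0 4 0 0 0 38;0 0 4 0 0 0 38"

```text
time: 15.32
eef_pos: [0.4854, -0.3221, 0.018]
tool_rot: [2.949, 1.082, 0.002]
force: [-0.7, -0.7, -7.1]
opening: 0.0418
grasp_force: 93.8
```

>>> carry_out:
  increments: "0 0 0.5 0 0 0 38;0 0 1 0 0 0 38;0 0 1.5 0 0 0 38;0 0 2 0 0 0 38;0 0 2.5 0 0 0 38;0 0 2.5 0 0 0 38"

```text
time: 15.82
eef_pos: [0.4852, -0.3221, 0.0152]
tool_rot: [-2.949, -1.082, -0.001]
force: [0.5, 0.6, -7.8]
opening: 0.0421
grasp_force: 93.8
```

>>> carry_out:
  increments: "0 0 0.5 0 0 0 38;0 0 1 0 0 0 38;0 0 1.5 0 0 0 38;0 0 1.5 0 0 0 38"

```text
time: 16.15
eef_pos: [0.4854, -0.3222, 0.0147]
tool_rot: [2.949, 1.081, 0.002]
force: [-2.5, 2.9, 4.3]
opening: 0.0418
grasp_force: 95.2
```

The plate is on the floor. I release gently.

>>> carry_out:
  increments: "0 0 0 0 0 0 43;0 0 0 0 0 0 46;0 0 0 0 0 0 52;0 0 0 0 0 0 58;0 0 0 0 0 0 62;0 0 0 0 0 0 62"
  grip_force: 20

```text
time: 16.65
eef_pos: [0.4854, -0.3223, 0.014]
tool_rot: [2.949, 1.081, 0.002]
force: [1.0, -0.4, 1.1]
opening: 0.0619
grasp_force: 0.0
```

>>> carry_out:
  increments: "0 0 -10 0 0 0 62;0 0 -30 0 0 0 62;0 0 -60 0 0 0 62;0 0 -100 0 0 0 62;0 0 -140 0 0 0 62;0 0 -180 0 0 0 62;0 0 -180 0 0 0 62"

```text
time: 17.23
eef_pos: [0.4873, -0.3251, 0.2021]
tool_rot: [2.942, 1.077, 0.012]
force: [1.5, -1.2, -0.2]
opening: 0.0619
grasp_force: 0.0
```

Run:
```python
from h import *
a,_=manip.grab_frame("scene");b,_=manip.grab_frame("wrist")
x=cv2.resize(a[140:340,90:440],(525,300));y=cv2.resize(b,(400,300))[:, 60:335]
cv2.imwrite("pics/fin.png",np.hstack([x,y])[:,:,::-1])
```

```text
(no output)
```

View pics/fin.png

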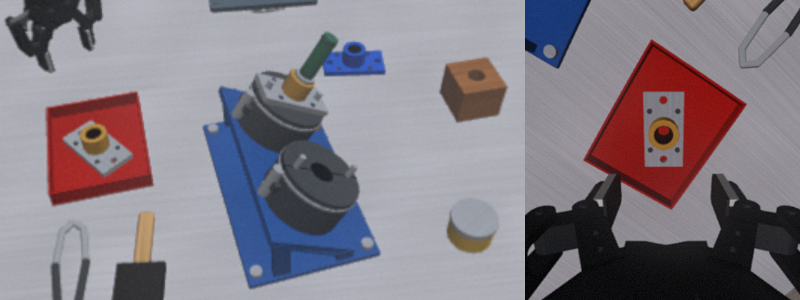

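The picture shows the plate flat in the tray, bush up, at (97,143). The gauge is home in the seated near plate at (305,75), and the far mould is bare with its dowels showing. Nothing else has moved.

```bash
python3 -c "
from cell import manip
print(manip.close_job())"
```

```text
the job is handed in; nothing more can be done
None
```

The job is handed in: the gauge is fully home in the clear near bush with that plate seated, and the far plate, choked by elimination as I did not gauge it, is flat in the red tray, bush up, at about 17 s.

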